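# Load the stabilising chamber with wood blanks, screw its lid down and lock the coupling

### The arm

A 7-joint arm with a two-finger parallel gripper is mounted at the origin on a cart in front of the work surface, level with it; the furniture and walls round the work are solid. World frame = base frame: x ahead of the robot, y to its left, z up, the work surface at z = 0. Lengths are in mm, angles in rad, forces in N, time in s.
With the tool pointing down it reaches from about 425 to 925 mm from the base axis. Payload 6.8 kg.
Tool frame: the origin (TCP) lies midway between the tips of the shut fingers; the grasp point (between the pads) lies arm.grip_depth behind it (arm.grip_depth is the distance from the TCP to the grasp point, in mm); z points along the fingers, y is the line along which they close (so a half turn about z gives the same grasp; the last joint's range is limited). The gripper opens to 85 mm and grips with 20 to 120 N. Pads are 22 mm wide; open, the fingers measure 114 mm over their backs; the gripper's body (76 mm by 85 mm) begins 54 mm behind the grasp point. The pads swing forward as they close: fully open they stand 13 mm farther back than shut.
Start: joints at [-1.351, 0.477, 0.022, 1.555, -0.011, 1.109, -0.083], TCP at [217.32, 639.077, 231.308] pointing down, gripper open.
Joint ranges: [-2.96, 2.96], [-0.34, 2.1], [-1.41, 1.46], [0.24, 2.44], [-1.37, 4.51], [0.17, 1.92], [-2.96, 2.96]. Speed limits (rad/s): [2.39, 2.39, 3.14, 3.14, 3.14, 3.14, 3.14].

### API

Orientations are given as a 3x3 rotation matrix whose columns are the frame's x, y, z axes.
In Python, from bench import arm gives the robot as it stands. Calls block until the motion is done:
- arm.movep(position, orientation): joint-space move of the TCP to a pose.
- arm.move_straight(position, vel=150, attitude=None): straight line of the TCP; attitude=None keeps the orientation; vel is the mean speed in mm/s.
- arm.move_joints(angles): joint-space move.
- arm.set_gripper(opening, f_grip=None): finger opening in mm; f_grip is the grip in N (None keeps the last); returns when the fingers have stopped.
- arm.pause(seconds).
- arm.solve_ik(position, orientation): joint angles nearest the present ones, or None.
- arm.get_image(name): name is "scene" or "top" or "wrist"; returns a dict with "frame" (480x640x3 uint8, blue, green, red), "z_map" (480x640 float32, mm along the optical axis (not along the pixel's ray), 0 where there is no reading), "intrinsics" (3x3 intrinsics, pixels), "T" (4x4, takes a point from camera to world coordinates). Camera axes: x right, y up, looking along -z (the intrinsics and any distortion apply to the point x, -y, -z); pixel columns grow to the right and rows downward; lengths in mm; the calibration is good to about 2 mm. A picture is of the moment at which its call begins.
A pose or a line that the arm cannot do raises arm.Unreachable and nothing moves.
- arm.finish_job(): hands the job in; it is judged then, once.
Readings, each from a call of its own:
- arm.read_t(): time.
- arm.read_joint_positions(): joint angles.
- arm.read_dq(): joint speeds.
- arm.read_joint_efforts(): joint torques, N m.
- arm.read_position(): TCP position.
- arm.read_ee_rot(): TCP orientation.
- arm.read_force(): force on the tool from outside, world axes, zero at the start.
- arm.read_moment(): the same for the moment, N m.
- arm.read_opening(): finger opening in mm.
- arm.read_gripper_force(): force on a finger pad.
Only numpy, scipy, OpenCV 4.12 (cv2) and the standard library are available. Lean on these libraries where they do the work, as an engineer would, in place of code of your own. Each camera call takes 0.05 s, during which the arm holds its last target. There are 200 camera calls.

### The job

Lay every wood blank on the bench (brown blocks and pale wedges) inside the round metal chamber, wholly below its rim, then swing the clear lid on its arm fully over the chamber and screw the dark knurled nut on top clockwise until it stops tight. Last, twist the knurled coupling ring on the chamber's blue side block a quarter turn clockwise until it clicks locked. Leave the glue bottle, wax tin and tape roll where they are, and do not screw the lid down until it is over the chamber.

Things in the scene. Friction and masses are not known exactly. Their poses are not given: they have to be found in the camera images.
- chamber_floor (a point): Centre of the inner floor (6 mm above the bench) of the round open aluminium chamber, fixed to the bench: inner radius 135 mm, outer radius 144 mm, rim 75 mm above the bench. In this frame (x, y level, z up) the lid arm's pivot post stands at y = +190 mm, and the blue coupling block (80 x 80 mm, 50 mm high) is centred at x = +90, y = -190 mm.
- lid_pivot (a point): Point on the upright pivot axis of the lid arm, 112 mm above the bench; the post beside the chamber is 30 mm thick. Same axes as chamber_floor. The lid arm turns about it, level.
- lid_arm (a joint): Angle of the level blue lid arm (rad): 0 = against its stop, lid centred over the chamber, arm pointing along -y of chamber_floor; it grows anticlockwise seen from above to 2.05, lid wide open beyond the chamber. Stiff pivot (0.4 N m): stays where it is left. The arm bar's top is 121 mm above the bench. The clear round lid (radius 144 mm, 12 mm thick) hangs under its end, underside 83 mm above the bench before screwing down.
- lid_handle (a point): Grip point of the black upright round handle on the lid arm, 85 mm from the pivot axis: 20 mm thick, standing from 121 to 171 mm above the bench; this point is 149 mm above the bench, on its axis. z up.
- nut_grip (a point): Grip point on the axis of the round dark steel knurled nut (diameter 50 mm, from 130 to 162 mm above the bench; this point at 147 mm) on top of the arm's free end, 190 mm from the pivot axis. z up; it turns about z.
- clamp_nut (a joint): How far the nut is screwed down (rad): grows as it is turned clockwise seen from above, to a firm stop at 4.0 = tight. Each radian lowers the clear lid 2 mm; at 4.0 it is 8 mm lower, seated on the rim. The nut itself stays at its height. Light friction (0.1 N m), stays where it is left.
- ring_grip (a point): Grip point on the axis of the round silver knurled coupling ring (diameter 52 mm, from 54 to 86 mm above the bench; this point at 72 mm) on top of the blue block; a 20 mm brass stem passes up through its middle to 92 mm above the bench. z up; it turns about z.
- coupling_ring (a joint): Turn of the ring (rad): 0 = open (its red mark points at the white dot), grows clockwise seen from above to the stop at 1.57 = locked (red mark at the green dot). A spring catch resists (up to 0.16 N m with friction), pushing back towards open before about 1.18 rad and snapping it home beyond that.
- block_1_center (a point): Centre of a brown hardwood block 55 x 85 x 42 mm (its x, y, z); may be absent.
- block_2_center (a point): Centre of a brown hardwood block 55 x 85 x 42 mm (its x, y, z); may be absent.
- wedge_1_center (a point): Centre of a pale wooden wedge 110 mm long along its y, up to 32 mm wide along its x, up to 22 mm high along z; may be absent.
- wedge_2_center (a point): Centre of a pale wooden wedge 110 mm long along its y, up to 32 mm wide along its x, up to 22 mm high along z; may be absent.
- wedge_3_center (a point): Centre of a pale wooden wedge 110 mm long along its y, up to 32 mm wide along its x, up to 22 mm high along z; may be absent.
- glue_bottle_center (a point): White glue bottle with red nozzle, 62 mm across, 187 mm tall; point 70 mm above its foot. Bystander.
- wax_tin_center (a point): Flat green round tin, 87 mm across, 30 mm high; its centre. Bystander.
- masking_tape_center (a point): Roll of masking tape lying flat, 105 mm across, 25 mm high; its centre. Bystander.
Things that resemble listed ones, but are neither listed nor needed, are in the scene too. Leave any purple look-alike of the part that bears block_2_center alone.

How it is judged (in metres and radians):
On the way, in this order (a step that is already met when the one before it is completed fails the run):
1. every blank lies inside the chamber below the rim (horizontal distance between each of block_1_center, block_2_center, wedge_1_center, wedge_2_center, wedge_3_center and chamber_floor below 0.13 m and height (world z) of each of block_1_center, block_2_center, wedge_1_center, wedge_2_center, wedge_3_center below 0.064 m), for 0.2 s.
2. the lid is swung over the chamber (all of step 1 and value of joint lid_arm below 0.06 rad), for 0.2 s.
3. the nut is screwed down tight (value of joint lid_arm below 0.06 rad and value of joint clamp_nut above 3.85 rad), for 0.2 s.
4. the coupling ring is locked (all of step 3 and value of joint coupling_ring above 1.47 rad), for 0.2 s.
At the end, for the whole second after the job is handed in: Every blank present has its centre within 130 mm of the chamber's axis and under 64 mm above the bench; lid arm within 0.06 rad of closed; nut within 0.15 rad of its stop (4.0); ring within 0.1 rad of locked (1.57) (all of step 1 and all of step 4); the robot touches nothing.
It fails at once if the lid is screwed down while it is not over the chamber (value of joint clamp_nut above 1 rad and value of joint lid_arm above 0.2 rad).
It fails at once if a bystander (glue bottle, wax tin, tape roll) is pushed more than 3 cm or knocked over (distance of any of glue_bottle_center, wax_tin_center, masking_tape_center from where it was at the start of the episode above 0.03 m or angle between glue_bottle_center's own z axis and vertical above 0.6 rad).
Of block_1, block_2, wedge_1, wedge_2, wedge_3 only 3 to 4 are there at a start; the rules pass over those that are not, and their reading is None.
At some moment in a run one of block_1, block_2, wedge_1, wedge_2, wedge_3 may be knocked a few centimetres aside while the robot is not near it.
Once in a run the grip may slacken for a moment while it holds something.
It also fails if it takes over 210 s, if anything falls off the work surface, if the arm or the gripper's body presses on something with over 40 N, if the wrist force passes 120 N, or if a joint passes its speed limit or range.

## Working session

There is one attempt and no reset: what is moved stays moved. The work goes in short steps, each a Python script; the robot and the scene stay as the last script left them, time stands still between calls to the robot, and variables do not carry over. Pictures are saved under pics/ and viewed, at most 14 in all, crops included, and the job is handed in when it is done.

```bash
mkdir -p pics; ls; python3 - <<'E'
from bench import arm
import cv2,numpy as np
for n in("scene","top"):
    d=arm.get_image(n); cv2.imwrite(f"pics/{n}0.png",d["frame"]); np.savez(f"{n}0.npz",**d); print(n,d["T"].round(2).tolist(),d["intrinsics"].tolist())
print(arm.grip_depth,arm.read_t(),arm.read_ee_rot())
E
```

```text
pics
scene [[0.91, 0.29, -0.31, 173.49], [-0.42, 0.63, -0.65, -749.78], [0.0, 0.72, 0.69, 873.16], [0.0, 0.0, 0.0, 1.0]] [[458.4776635272897, 0.0, 321.90908974342614], [0.0, 458.4776635272897, 243.56568292529084], [0.0, 0.0, 1.0]]
top [[0.08, 0.97, -0.23, 146.12], [-1.0, 0.08, -0.02, -26.88], [0.0, 0.23, 0.97, 1649.2], [0.0, 0.0, 0.0, 1.0]] [[576.9316861900671, 0.0, 320.5890118055362], [0.0, 576.9316861900671, 237.03520637214461], [0.0, 0.0, 1.0]]
18.700000000000003 0.1 [[-9.46772697e-01  3.21902621e-01 -4.04351714e-04]
 [ 3.21902845e-01  9.46771329e-01 -1.61527363e-03]
 [-1.37132206e-04 -1.65945894e-03 -9.99998614e-01]]
```

View pics/top0.png

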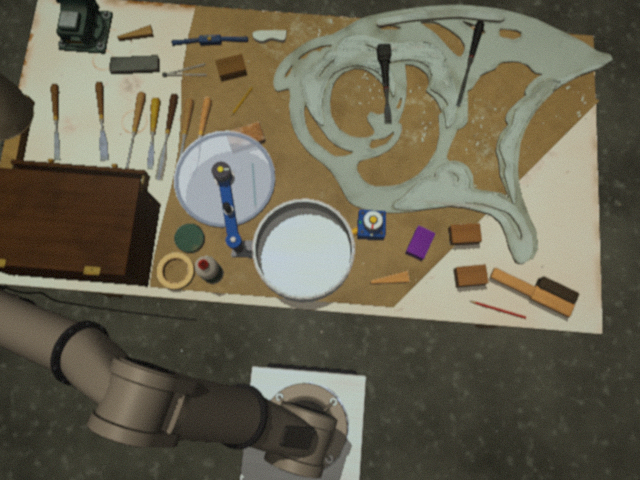

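View pics/scene0.png

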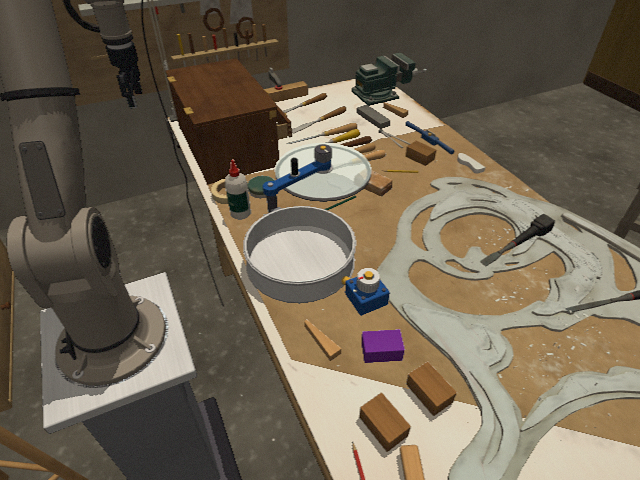

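Top view: the brown blocks are at (465,234), (470,275) and (230,68). Something brown is partly under the lid at (248,132). The wedge-like things are at (390,278) and (135,32), and the purple look-alike is at (420,243). The chamber is at (304,250), the lid at (225,178) and the ring at (373,221). Next I'll measure the candidates and check them in one crop montage.

```bash
cat > h.py <<'E'
import numpy as np,cv2
def cloud(d):
    K=d["intrinsics"];z=d["z_map"].astype(float);v,u=np.mgrid[:480,:640]
    p=np.stack([(u-K[0,2])/K[0,0]*z,-(v-K[1,2])/K[1,1]*z,-z],-1)
    T=d["T"];w=p@T[:3,:3].T+T[:3,3];w[z==0]=np.nan
    return w
def proj(d,P):
    T=d["T"];K=d["intrinsics"];c=T[:3,:3].T@(np.array(P,float)-T[:3,3])
    return np.array([K[0,2]+K[0,0]*c[0]/-c[2],K[1,2]+K[1,1]*-c[1]/-c[2]])
E
python3 - <<'E'
from h import *
d=dict(np.load("top0.npz"));w=cloud(d)
hsv=cv2.cvtColor(d["frame"],cv2.COLOR_BGR2HSV)
for n,u,v in [("bA",465,234),("bB",470,275),("bC",230,68),("under",248,132),("w1",390,278),("w2",135,32),("purple",420,243),("floor",304,250),("plank1",512,280),("plank2",553,303),("nut",221,170),("handle",229,209),("post",233,242),("ring",373,219),("glue",206,263),("tin",188,237),("tape",175,253),("box",465,210)]:
    x=np.array(w[v,u]); m=None
    R=np.linalg.norm(w[...,:2]-x[:2],axis=-1)<70
    m=(R&(w[...,2]>6)).astype(np.uint8)
    n_,lab=cv2.connectedComponents(m,connectivity=4)
    s=f"{n} {x.round()} hsv{hsv[v,u]}"
    if lab[v,u]:
        P=w[lab==lab[v,u]]; top=P[P[:,2]>P[:,2].max()-8]
        r=cv2.minAreaRect(P[:,:2].astype(np.float32)); s+=f" zmax {P[:,2].max():.0f} rect {np.round(r[0])} {np.round(r[1])} {r[2]:.0f} n{len(P)}"
    print(s)
# chamber rim circle
m=(abs(w[...,2]-75)<5);P=w[m][:,:2];c0=w[250,304][:2]
P=P[abs(np.linalg.norm(P-c0,axis=1)-140)<25]
A=np.c_[2*P,np.ones(len(P))];s=np.linalg.lstsq(A,(P**2).sum(1),rcond=None)[0];print("chamber",s[:2],np.sqrt(s[2]+s[:2]@s[:2]),len(P))
f=d["frame"];cr=[(465,255,45),(390,270,45),(240,140,45),(230,68,45),(135,40,45),(225,200,60)]
t=[cv2.resize(f[max(v-r,0):v+r,u-r:u+r],(260,260),interpolation=cv2.INTER_CUBIC) for u,v,r in cr]
cv2.imwrite("pics/m.png",np.vstack([np.hstack(t[:3]),np.hstack(t[3:])]))
E
```

```text
bA [ 573. -415.   37.] hsv[ 15 171 125] zmax 54 rect [ 579. -419.] [ 66. 100.] 8 n682
bB [ 454. -431.   39.] hsv[ 15 164 121] zmax 54 rect [ 458. -440.] [ 64. 101.] 10 n692
bC [1034.  320.   46.] hsv[ 20 166  97] zmax 58 rect [1060.  317.] [ 89. 113.] 20 n674
under [833. 243.  38.] hsv[ 15 155 143] zmax 107 rect [824. 245.] [113. 121.] 81 n712
w1 [ 428. -207.   28.] hsv[ 16 151 171] zmax 33 rect [ 428. -208.] [ 37. 117.] 15 n311
w2 [1144.  638.   26.] hsv[ 20 151 128] zmax 34 rect [1148.  646.] [ 57. 118.] 18 n340
purple [ 534. -286.   42.] hsv[143 158 121] zmax 53 rect [ 540. -290.] [ 66. 114.] 62 n653
floor [493.  44.   8.] hsv[ 76  19 201] zmax 16 rect [488.  45.] [9. 3.] 5 n6
plank1 [ 451. -552.   32.] hsv[ 18 150 170] zmax 43 rect [ 449. -556.] [131.  45.] 68 n575
plank2 [ 396. -670.   26.] hsv[ 15 157 158] zmax 56 rect [ 420. -671.] [124.  88.] 68 n1185
nut [661. 282. 168.] hsv[ 28 185 178] zmax 176 rect [661. 282.] [138. 139.] 33 n1781
handle [556. 249. 157.] hsv[45 18 29] zmax 180 rect [564. 253.] [124. 132.] 61 n1603
post [473. 232. 131.] hsv[108  77 112] zmax 134 rect [492. 223.] [131.  96.] 76 n963
ring [ 579. -143.   95.] hsv[ 23 196 195] zmax 100 rect [ 586. -136.] [111. 124.] 88 n1061
glue [404. 291. 159.] hsv[  3 217  94] zmax 192 rect [412. 313.] [94. 79.] 79 n659
tin [497. 379.  34.] hsv[73 79 77] zmax 43 rect [500. 384.] [100.  92.] 66 n785
tape [449. 412.  25.] hsv[ 21 107 183] zmax 37 rect [422. 415.] [ 66. 118.] 7 n395
box [ 654. -420.    6.] hsv[ 20 124 125] zmax 6 rect [ 654. -420.] [0. 0.] 0 n1
chamber [484.06004368  44.63580379] 138.76614229838592 827
```

View pics/m.png

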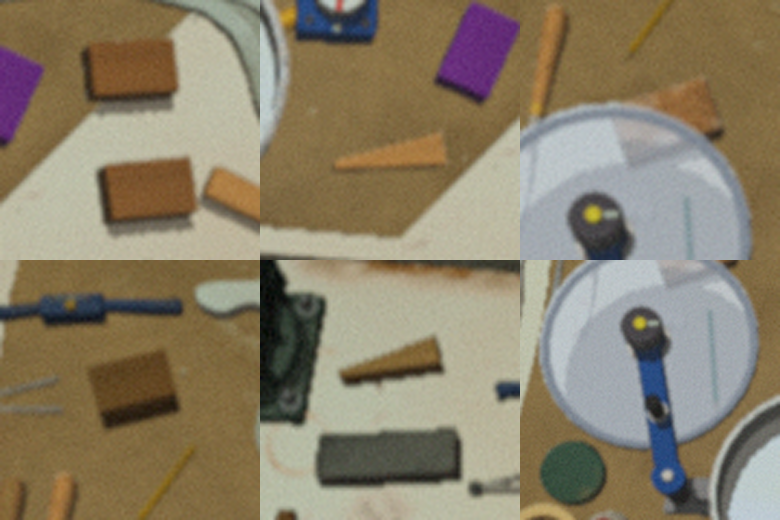

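bA (465,234), bB (470,275) and the wedge at w1 (390,278) match the description. bC (230,68) and the wedge at (135,32) are out of reach and darker, so I read them as look-alikes. Still unclear are the grainy piece under the lid at (248,132) and the pale sticks at (512,280) and (553,303). I'll fly over and check these with the wrist camera.

```bash
cat >> h.py <<'E'
from bench import arm
def R(phi):
    c,s=np.cos(phi),np.sin(phi); return np.array([[-s,c,0],[c,s,0],[0,0,-1.]])
def snap(n,name=None):
    d=arm.get_image(n)
    if name: cv2.imwrite(f"pics/{name}.png",d["frame"]); np.savez(name+".npz",**d)
    return d
def hover(x,y,z,phi):
    """movep with the half-turn alternative; returns used phi"""
    best=None
    for p in (phi,phi+np.pi,phi-np.pi):
        q=arm.solve_ik([x,y,z],R(p))
        if q is not None:
            c=np.abs(np.array(q)-arm.read_joint_positions()).max()
            if best is None or c<best[0]: best=(c,p)
    arm.movep([x,y,z],R(best[1])); return best[1]
E
python3 - <<'E'
from h import *
p=arm.read_position(); arm.move_straight([p[0],p[1],380])
print(hover(480,-400,420,0.1),arm.read_t()); d=snap("wrist","wr1"); print(d["T"].round(2).tolist())
print(hover(700,150,420,0.1),arm.read_t()); d=snap("wrist","wr2")
a,b=[cv2.imread(f"pics/wr{i}.png") for i in(1,2)]
cv2.imwrite("pics/wr12.png",cv2.resize(np.hstack([a,b]),(800,300),interpolation=cv2.INTER_AREA))
E
```

```text
0.1 4.9667
[[0.99, -0.1, -0.03, 473.53], [0.1, 0.95, 0.29, -323.63], [-0.0, -0.29, 0.96, 561.55], [0.0, 0.0, 0.0, 1.0]]
0.1 7.1417
```

View pics/wr12.png

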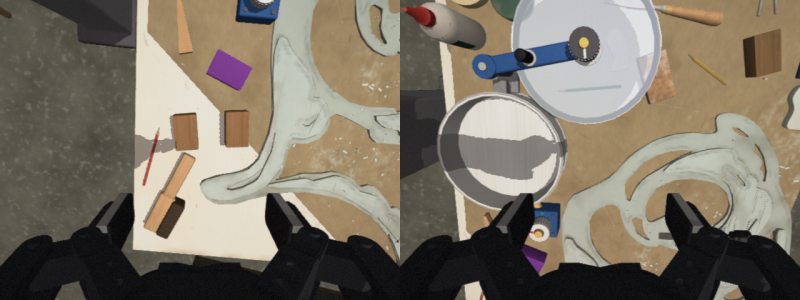

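Wrist views: the stick at (175,185) is a brush, the cork-textured piece at (655,80) is a sanding block, and the green line at (590,90) lies under the lid. So the blanks are the blocks at (186,132) and (236,128) and the wedge at (184,30). I'll measure them and pick.

```bash
cat >> h.py <<'E'
def rect(d,xy,zmin,rad=75):
    """top-face rect of the thing near xy: centre, long-axis angle, (long,short), points"""
    w=cloud(d); m=((np.linalg.norm(w[...,:2]-np.array(xy),axis=-1)<rad)&(w[...,2]>zmin)&(w[...,2]<90)).astype(np.uint8)
    n,lab,st,_=cv2.connectedComponentsWithStats(m,connectivity=4)
    i=1+np.argmax(st[1:,4]); P=w[lab==i]
    r=cv2.minAreaRect(P[:,:2].astype(np.float32)); b=cv2.boxPoints(r)
    e=[b[1]-b[0],b[2]-b[1]]; e=max(e,key=np.linalg.norm)
    return np.array(r[0]),np.arctan2(e[1],e[0]),sorted(r[1])[::-1],P
E
python3 - <<'E'
from h import *
d=dict(np.load("wr1.npz"))
for xy,z in(((579,-419),25),((458,-440),25),((428,-208),10)):
    c,a,s,P=rect(d,xy,z); print(c.round(1),round(a,3),np.round(s),len(P),np.percentile(P[:,2],[5,50,95]).round())
P-=0;t=np.array([np.cos(a),np.sin(a)]);n=np.array([-t[1],t[0]]);q=(P[:,:2]-c);l=q@t;k=q@n
for lo in range(-55,56,10):
    s=(l>=lo)&(l<lo+10)
    if s.sum()>3: print(lo,k[s].min().round(1),k[s].max().round(1),np.median(P[s,2]).round(1))
d=dict(np.load("wr2.npz"));w=cloud(d)
m=(abs(w[...,2]-76)<6);P=w[m][:,:2];P=P[abs(np.linalg.norm(P-[484,45],axis=1)-139)<12]
A=np.c_[2*P,np.ones(len(P))];s=np.linalg.lstsq(A,(P**2).sum(1),rcond=None)[0];print("chamber",s[:2],np.sqrt(s[2]+s[:2]@s[:2]),len(P))
for nm,xy,lo,hi in(("nut",(661,282),145,175),("handle",(562,255),160,178),("pivot",(473,232),110,140)):
    m=(np.linalg.norm(w[...,:2]-np.array(xy),axis=-1)<35)&(w[...,2]>lo)&(w[...,2]<hi);P=w[m]
    if len(P): print(nm,cv2.minEnclosingCircle(P[:,:2].astype(np.float32)),P.mean(0).round(),len(P))
E
```

```text
[ 572.7 -416.5] -1.431 [85. 55.] 2214 [39. 41. 43.]
[ 451.8 -436.7] -1.397 [85. 55.] 2151 [39. 41. 43.]
[ 429.6 -210.9] -1.436 [102.  31.] 1321 [19. 21. 23.]
-55 -14.7 -4.1 21.0
-45 -14.1 -2.1 21.0
-35 -14.6 -0.0 21.1
-25 -14.9 2.2 21.2
-15 -14.6 4.3 21.1
-5 -15.1 6.4 21.1
5 -14.4 8.6 21.1
15 -15.1 10.8 21.1
25 -15.4 13.1 21.0
35 -15.1 14.3 21.2
45 -15.4 15.4 20.6
chamber [483.70505543  44.79618241] 138.23983610231528 3456
nut ((661.990478515625, 284.587158203125), 26.16177749633789) [662. 284. 161.] 2211
handle ((561.228515625, 256.60302734375), 10.073043823242188) [562. 256. 169.] 364
pivot ((482.55572509765625, 235.08924865722656), 25.929054260253906) [483. 235. 122.] 1458
```

```bash
cat >> h.py <<'E'
def pick(x,y,phi,op,z,f=60):
    arm.set_gripper(op); p=hover(x,y,150,phi)
    arm.move_straight([x,y,z],vel=120); arm.set_gripper(0,f_grip=f); o0=arm.read_opening()
    arm.move_straight([x,y,200],vel=200); print("pick",round(o0,1),round(arm.read_opening(),1),arm.read_t()); return p
def place(x,y,phi,op,z):
    hover(x,y,200,phi); print("over",round(arm.read_opening(),1)); arm.move_straight([x,y,z],vel=120); print("force",np.round(arm.read_force(),1))
    arm.set_gripper(op); arm.move_straight([x,y,200],vel=200); print("placed",arm.read_t())
E
python3 - <<'E'
from h import *
pick(572.7,-416.5,-1.431+np.pi/2,80,6)
place(494,-23,np.pi/2,72,15)
d=snap("wrist");c,a,s,P=rect(d,(451.8,-436.7),25);print(c,a,s,len(P))
E
```

```text
pick 54.1 54.0 12.525
over 54.3
force [ 1.  -1.1 -1.5]
placed 17.1Traceback (most recent call last):
  File "<stdin>", line 4, in <module>
  File "h.py", line 30, in rect
    i=1+np.argmax(st[1:,4]); P=w[lab==i]
        ~~~~~~~~~^^^^^^^^^^
    return _wrapfunc(a, 'argmax', axis=axis, out=out, **kwds)
    return bound(*args, **kwds)
ValueError: attempt to get argmax of an empty sequence
```

```bash
python3 - <<'E'
from h import *
hover(470,-400,380,0.1)
d=snap("wrist");c,a,s,P=rect(d,(451.8,-436.7),25);print(c,a,np.round(s),len(P))
if abs(s[0]-85)<8 and abs(s[1]-55)<8:
    pick(*c,a+np.pi/2,80,6)
    place(494,113,np.pi/2,72,14)
    hover(470,-190,380,0.1)
    d=snap("wrist","wr3");c,a,s,P=rect(d,(429.6,-210.9),10);print(c,a,np.round(s),len(P))
E
```

```text
[ 451.70529175 -436.58087158] -1.3977648 [85. 55.] 2472
pick 53.7 54.5 22.7333
over 54.3
force [ 0.3 -0.7 -2.2]
placed 27.8167
[ 423.03192139 -206.67402649] -1.3227475 [110.  32.] 1147
```

```bash
python3 - <<'E'
from h import *
d=dict(np.load("wr3.npz"));c,a,s,P=rect(d,(425,-208),10,90)
t=np.array([np.cos(a),np.sin(a)]);n=np.array([-t[1],t[0]]);q=(P[:,:2]-c);l=q@t;k=q@n
print(c,a,s,P[:,2].max())
for lo in range(-60,60,10):
    m=(l>=lo)&(l<lo+10)
    if m.sum()>3: print(lo,k[m].min().round(1),k[m].max().round(1),np.median(P[m,2]).round(1))
cv2.imwrite("pics/w3.png",d["frame"])
E
```

```text
[ 423.03192139 -206.67402649] -1.3227475 [110.10751342773438, 31.510562896728516] 24.411076714388003
-60 -2.6 5.8 20.9
-50 -3.9 6.8 20.6
-40 -5.0 7.7 20.9
-30 -6.8 8.8 20.8
-20 -7.0 9.8 21.0
-10 -8.8 10.7 20.7
0 -9.9 11.5 21.0
10 -11.1 12.2 21.1
20 -13.0 13.2 20.9
30 -13.2 14.3 21.1
40 -15.1 15.3 21.1
50 -15.8 15.8 21.0
```

View pics/w3.png

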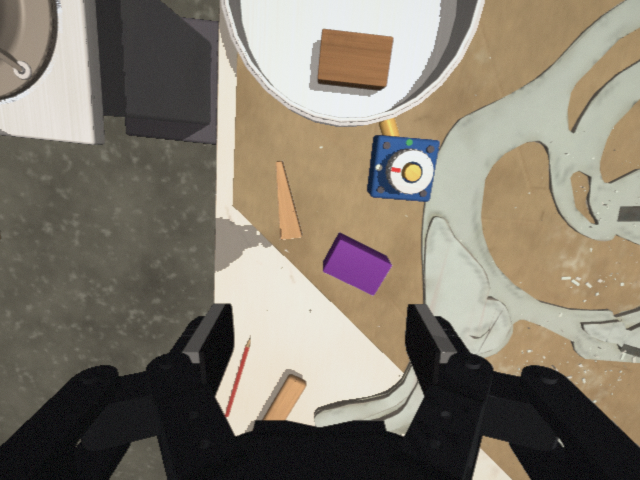

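The picture shows the wedge at (288,200), symmetric about the fitted axis, and block A inside the chamber at (355,58). Picking the wedge.

```bash
python3 - <<'E'
from h import *
c=np.array([423.03,-206.67]);a=-1.3227;t=np.array([np.cos(a),np.sin(a)]);n=np.array([-t[1],t[0]])
g=c+12*t+.8*n
pick(*g,a+np.pi/2,50,4,50)
place(560,42,0,32,12)
hover(505,-10,400,0.02);d=snap("wrist","wr4")
hover(480,-150,420,0.1);d=snap("wrist","wr5")
a,b=[cv2.imread(f"pics/wr{i}.png") for i in(4,5)]
cv2.imwrite("pics/wr45.png",cv2.resize(np.hstack([a,b]),(800,300),interpolation=cv2.INTER_AREA))
E
```

```text
pick 22.5 22.2 33.3333
over 22.5
force [-5.1  4.  36.8]
placed 37.5333
```

View pics/wr45.png

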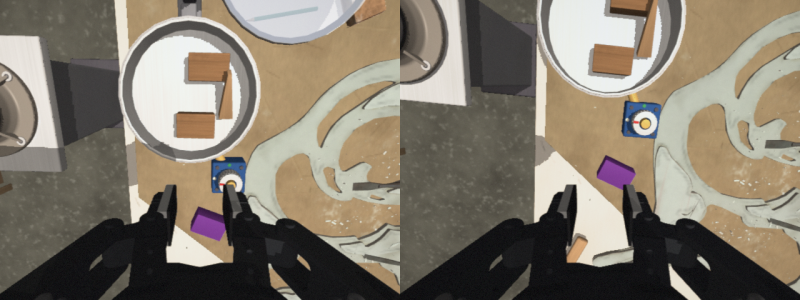

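Both blocks, at (208,67) and (195,125), and the wedge at (226,95) are inside the chamber. The placing force of 37 N suggests the wedge touched a block, so I'll check the heights.

```bash
python3 - <<'E'
from h import *
d=dict(np.load("wr4.npz"));w=cloud(d);C=np.array([483.7,44.8])
r=np.linalg.norm(w[...,:2]-C,axis=-1)
hsv=cv2.cvtColor(d["frame"],cv2.COLOR_BGR2HSV)
m=((r<131)&(hsv[...,1]>90)).astype(np.uint8)
n,lab,st,_=cv2.connectedComponentsWithStats(m,connectivity=4)
for i in range(1,n):
    if st[i,4]<100: continue
    P=w[lab==i];print(st[i],P.mean(0).round(),"zmin/max",np.nanpercentile(P[:,2],[2,50,98]).round(),r[lab==i].max())
f=d["frame"][0:280,160:440];cv2.imwrite("pics/ch.png",cv2.resize(f,(600,600),interpolation=cv2.INTER_CUBIC))
print(cv2.imwrite("pics/z.png",0) if 0 else "")
E
```

```text
[ 302   84   69  106 3941] [532.  84.  48.] zmin/max [27. 47. 73.] 113.85883239604556
[ 283  180   61   41 2415] [495. -19.  46.] zmin/max [32. 47. 49.] 105.17003532360731
```

View pics/ch.png

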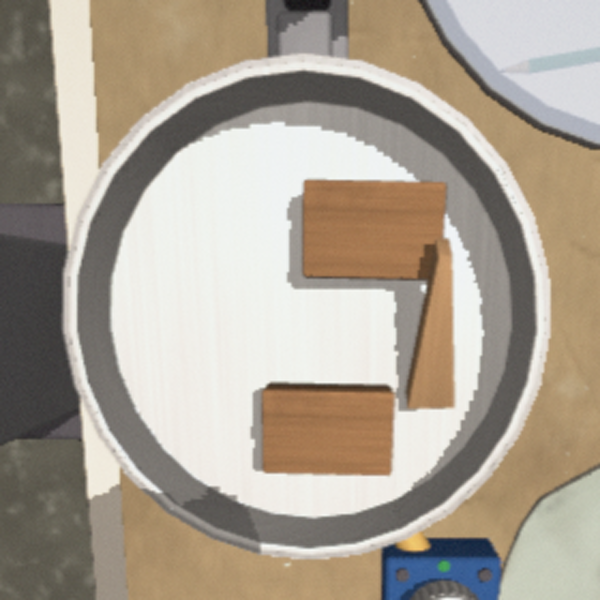

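In this crop block B sits at (375,230), shifted a little. The wedge's tip rests on its corner at (440,245), and its wide end is on the floor at (430,390). I'll regrip the wide end and lay the wedge in the free left half.

```bash
python3 - <<'E'
from h import *
d=dict(np.load("wr4.npz"));w=cloud(d)
for u,v in((412,400),(448,400),(432,400),(420,350),(451,350),(436,350),(430,300),(449,300),(443,250),(437,262)):
    print(u,v,w[int(v*.46667),int(160+u*.46667)].round(1))
for x in(425,432,440,450):
  for p in (0,.2,-.2): 
    q=arm.solve_ik([x,25,14],R(p)); q2=arm.solve_ik([x,25,200],R(p)); print(x,p,q is not None,q2 is not None)
E
```

```text
412 400 [550.9  -1.3  27.5]
448 400 [575.2  -0.9  26.7]
432 400 [563.6  -0.9  28.3]
420 350 [553.1  32.1  46.3]
451 350 [571.8  32.5  46.9]
436 350 [562.3  32.3  47.5]
430 300 [554.8  62.   65.2]
449 300 [566.2  62.3  65.3]
443 250 [559.8  90.5  72.5]
437 262 [556.8  83.5  70.4]
425 0 True True
425 0.2 True True
425 -0.2 True True
432 0 True True
432 0.2 True True
432 -0.2 True True
440 0 True True
440 0.2 True True
440 -0.2 True True
450 0 True True
450 0.2 True True
450 -0.2 True True
```

```bash
python3 - <<'E'
from h import *
pick(562.3,27,0.05,46,22,60)
place(432,35,0.05,34,22)
hover(505,-10,400,0.02);d=snap("wrist","wr6");w=cloud(d)
r=np.linalg.norm(w[...,:2]-[483.7,44.8],axis=-1);hsv=cv2.cvtColor(d["frame"],cv2.COLOR_BGR2HSV)
m=((r<131)&(hsv[...,1]>90)).astype(np.uint8)
n,lab,st,_=cv2.connectedComponentsWithStats(m,connectivity=4)
for i in range(1,n):
    if st[i,4]>100: P=w[lab==i];print(st[i],P.mean(0).round(),np.nanpercentile(P[:,2],[2,50,98]).round(),r[lab==i].max())
cv2.imwrite("pics/w6.png",d["frame"])
E
```

```text
pick 23.8 23.8 43.25
over 23.8
force [-0.2 -0.1 -0.5]
placed 46.7667
[ 303   83   66   46 2902] [521. 102.  47.] [45. 47. 49.] 113.8032519764051
[ 260   92   22   84 1203] [433.  56.  27.] [25. 27. 29.] 92.42730938602084
[ 284  179   61   42 2420] [495. -19.  46.] [32. 47. 49.] 105.84055406840734
```

View pics/w6.png

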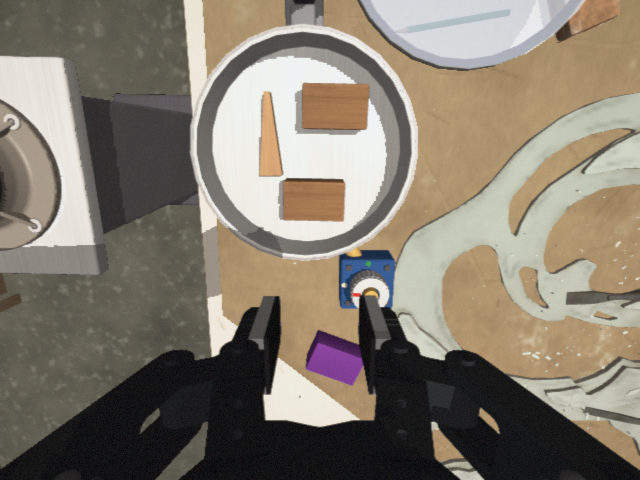

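All blanks now lie flat: blocks at (335,106) and (313,200), wedge at (270,140). Next I swing the lid.

```bash
python3 - <<'E'
from h import *
pv=np.array([479.8,233.6]);th0=0.274
pos=lambda th,z:[*(pv+85*np.array([np.cos(th),np.sin(th)])),z]
ths=np.linspace(th0,-1.57,11)
# choose branch reachable along whole arc
def ok(o): return all(arm.solve_ik(pos(t,131),R(t+np.pi/2+o)) is not None for t in ths)
os_=[o for o in(0,np.pi,-np.pi) if ok(o)];print(os_)
q0=np.array(arm.read_joint_positions())
o=min(os_,key=lambda o:np.abs(np.array(arm.solve_ik(pos(th0,260),R(th0+np.pi/2+o)))-q0).max())
arm.set_gripper(50); arm.movep(pos(th0,260),R(th0+np.pi/2+o)); arm.move_straight(pos(th0,131),vel=150)
arm.set_gripper(0,f_grip=40); print(arm.read_opening(),arm.read_force())
for t in ths[1:]:
    arm.move_straight(pos(t,131),vel=120,attitude=R(t+np.pi/2+o)); print(round(t,2),np.round(arm.read_force(),1),round(arm.read_opening(),1))
E
```

```text
[0, 3.141592653589793, -3.141592653589793]
19.099650096485725 [-1.27657045 -1.11257287  6.79871521]
0.09 [-2.6  0.9  6.4] 18.9
-0.09 [-1.2  0.3  6.1] 18.7
-0.28 [-0.6  0.2  5.4] 18.8
-0.46 [0.7 2.3 5.8] 18.8
-0.65 [ 0.2 -0.6  4.7] 18.9
-0.83 [ 1.4 -1.4  4.8] 18.8
-1.02 [-0.9 -1.5  8. ] 18.9
-1.2 [ 0.9 -2.4  6.3] 18.9
-1.39 [-2.4 -4.4  9.1] 19.2
-1.57 [-1.1 -5.3  9.1] 19.3
```

```bash
python3 - <<'E'
from h import *
pv=np.array([479.8,233.6])
p=arm.read_position();print(p)
Rn=arm.read_ee_rot()
for dx in(2,4,6,8):
    arm.move_straight([p[0]-dx,p[1],p[2]],vel=40); f=arm.read_force(); print(dx,np.round(f,1),arm.read_position().round(1) if hasattr(arm.read_position(),'round') else arm.read_position())
    if abs(f[0])>18: break
arm.pause(.3)
arm.set_gripper(50); p=arm.read_position(); arm.move_straight([p[0],p[1],260],vel=200)
hover(500,-20,400,0.02);d=snap("wrist","wr7");w=cloud(d);print(arm.read_t())
cv2.imwrite("pics/w7.png",d["frame"])
for nm,xy,lo,hi in(("nut",(484,45),145,175),("handle",(482,148),160,178),):
    m=(np.linalg.norm(w[...,:2]-np.array(xy),axis=-1)<40)&(w[...,2]>lo)&(w[...,2]<hi);P=w[m]
    if len(P): print(nm,cv2.minEnclosingCircle(P[:,:2].astype(np.float32)),P.mean(0).round(),len(P))
m=(np.linalg.norm(w[...,:2]-np.array((583,-143)),axis=-1)<45)&(w[...,2]>70)&(w[...,2]<98);P=w[m];print("ring",cv2.minEnclosingCircle(P[:,:2].astype(np.float32)),P.mean(0).round(),len(P))
E
```

```text
[480.03827946 146.61001807 131.74383006]
2 [ 8.8 -1.9 -6.8] [480.  146.5 131.9]
4 [ 18.1  -2.8 -13.9] [480.  146.5 131.9]Traceback (most recent call last):
  File "<stdin>", line 9, in <module>
bench.Unreachable: the arm cannot follow that straight line within its joint ranges
```

```bash
python3 - <<'E'
from h import *
print(np.round(arm.read_joint_positions(),2),arm.read_opening())
p=arm.read_position()
for z in(250,235,220,205,195):
    try: arm.move_straight([p[0],p[1],z],vel=200); break
    except arm.Unreachable: pass
print(arm.read_position())
hover(500,-20,400,0.02);d=snap("wrist","wr7");w=cloud(d);print(arm.read_t())
cv2.imwrite("pics/w7.png",d["frame"])
for nm,xy,lo,hi in(("nut",(484,45),145,175),("handle",(482,148),160,178),):
    m=(np.linalg.norm(w[...,:2]-np.array(xy),axis=-1)<40)&(w[...,2]>lo)&(w[...,2]<hi);P=w[m]
    if len(P): print(nm,cv2.minEnclosingCircle(P[:,:2].astype(np.float32)),P.mean(0).round(),len(P))
m=(np.linalg.norm(w[...,:2]-np.array((583,-143)),axis=-1)<45)&(w[...,2]>70)&(w[...,2]<98);P=w[m];print("ring",cv2.minEnclosingCircle(P[:,:2].astype(np.float32)),P.mean(0).round(),len(P))
E
```

```text
[-1.35  0.82  1.39  2.12 -0.95  1.09 -2.61] 50.07651456043975
[474.8931942  146.97286203 249.27985644]
58.6333
nut ((482.5975341796875, 43.871917724609375), 26.046865463256836) [483.  44. 161.] 1987
handle ((480.7554016113281, 148.78128051757812), 9.970685958862305) [481. 148. 169.] 437
ring ((576.5402221679688, -143.92869567871094), 27.29899787902832) [ 575. -140.   84.] 1093
```

View pics/w7.png

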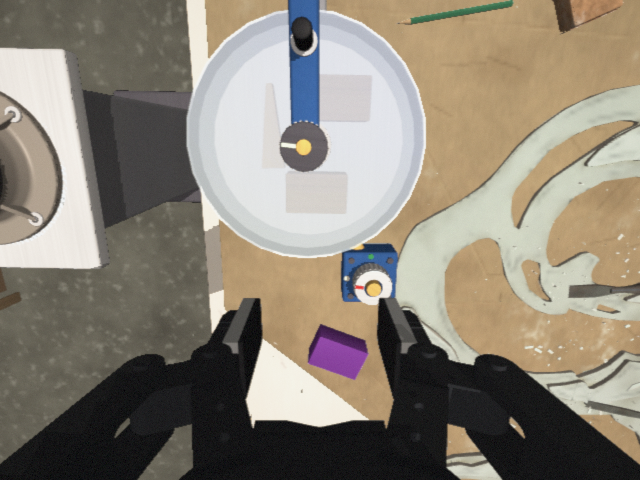

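The lid covers the chamber fully, with the nut at (304,147), the handle at (303,38) and the ring at (373,288). Its red mark points left, towards the white dot. Next is the nut, done as one joint-7 sweep from a tidy posture.

```bash
cat >> h.py <<'E'
def twist(x,y,z,total,op,f=60,mstop=1.0,home=None):
    """grip a round thing and turn it clockwise by joint 7; returns angle turned"""
    if home is not None: arm.move_joints(home); print("home",np.round(arm.read_position()))
    arm.set_gripper(op)
    q=arm.read_joint_positions(); phi=np.arctan2(*np.array(arm.read_ee_rot())[[1,0],1])
    arm.movep([x,y,z+90],R(phi)); q=np.array(arm.read_joint_positions())
    a=np.array(arm.solve_ik([x,y,z+90],R(phi))); b=np.array(arm.solve_ik([x,y,z+90],R(phi-.1))); s=np.sign(b[6]-a[6]); print("sign",s,q.round(2),b[6]-a[6])
    q[6]=-s*total/2; arm.move_joints(q)
    arm.move_straight([x,y,z],vel=80); arm.set_gripper(0,f_grip=f); print("grip",arm.read_opening(),np.round(arm.read_force(),1))
    q=np.array(arm.read_joint_positions()); m0=arm.read_moment()[2]; q0=q[6]
    while abs(q[6]-q0)<total-.01:
        q[6]+=s*min(.25,total-abs(q[6]-q0)); arm.move_joints(q)
        m=arm.read_moment()[2]-m0; turned=abs(arm.read_joint_positions()[6]-q0)
        print(round(turned,2),round(m,2),round(arm.read_opening(),1))
        if abs(m)>mstop: break
    return turned
E
python3 - <<'E'
from h import *
twist(482.6,43.9,129,4.4,62,home=[-0.09,.2,0,1.8,0,1.14,0])
print(np.round(arm.read_force(),1),arm.read_t())
E
```

```text
home [541. -13. 295.]
sign -1.0 [-0.17  0.18 -0.05  2.01  0.01  0.95 -0.14] -0.09738883026419229
grip 48.5390832787324 [-1.2 -1.5  5.9]
0.25 -0.15 48.7
0.49 -0.19 48.5
0.74 -0.14 48.8
0.99 -0.19 48.6
1.24 -0.12 48.9
1.49 -0.22 48.9
1.74 -0.14 48.6
1.99 -0.21 48.8
2.24 -0.21 48.8
2.49 -0.2 48.1
2.74 -0.14 48.4
2.99 -0.14 48.5
3.24 -0.17 48.5
3.49 -0.24 48.8
3.74 -0.17 48.7
3.99 -0.24 48.4
4.24 -0.24 48.1
4.39 -0.22 48.7
[ 0.5 -5.9  1.2] 70.45
```

```bash
python3 - <<'E'
from h import *
arm.set_gripper(62); arm.move_straight([482.6,43.9,219],vel=150)
hover(500,-20,400,0.02);d=snap("wrist","wr8");w=cloud(d);w7=cloud(dict(np.load("wr7.npz")))
for W in(w7,w):
    r=np.linalg.norm(W[...,:2]-[482.6,43.9],axis=-1);m=(r>60)&(r<135)&(W[...,0]>500);print(np.nanmedian(W[m][:,2]),np.nanpercentile(W[m][:,2],[10,90]))
f=d["frame"];cv2.imwrite("pics/w8.png",f)
E
```

```text
448.16569473508895 [ 93.26754934 480.34264103]
451.4814554604984 [ 85.53378063 480.7103829 ]
```

View pics/w8.png

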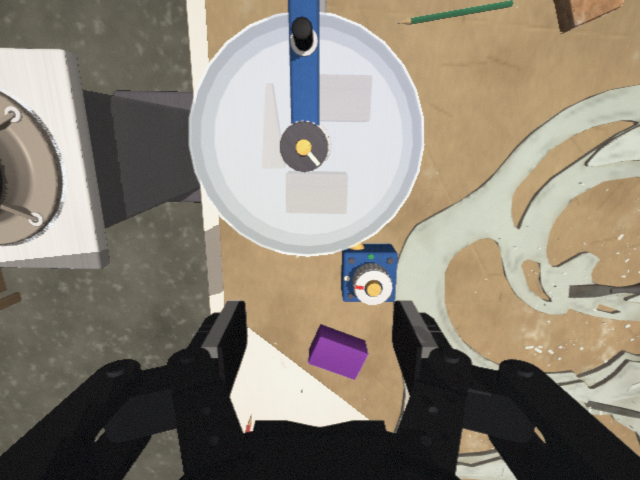

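The nut mark moved from left to lower right at (317,162), which is about 3.9 rad, and the lid dropped about 8 mm. I'll do one firmer short twist to be sure of the stop.

```bash
python3 - <<'E'
from h import *
H=[-0.09,.2,0,1.8,0,1.14,0]
twist(482.6,43.9,128,1.0,62,f=110,mstop=1.5,home=H)
arm.set_gripper(62); arm.move_straight([482.6,43.9,219],vel=150)
hover(500,-20,400,0.02);d=snap("wrist","wr9");f=d["frame"]
g=np.load("wr8.npz")["frame"];cr=lambda f:cv2.resize(f[115:180,270:335],(400,400),interpolation=cv2.INTER_CUBIC)
cv2.imwrite("pics/w9.png",np.hstack([cr(g),cr(f)]))
w=cloud(d);m=(np.linalg.norm(w[...,:2]-np.array((580,-142)),axis=-1)<45)&(w[...,2]>76)&(w[...,2]<98);P=w[m];print("ring",cv2.minEnclosingCircle(P[:,:2].astype(np.float32)),P.mean(0).round(),len(P))
for u,v in((373,288),(375,289)): print(w[v,u])
print(arm.read_t())
E
```

```text
home [541. -13. 295.]
sign -1.0 [-0.17  0.18 -0.05  2.01  0.01  0.95 -0.14] -0.0973499722434151
grip 47.55544412329536 [-0.6 -1.   5.8]
0.25 -0.33 47.6
0.5 0.52 47.7
0.75 -0.24 47.7
0.99 -0.34 48.0
ring ((576.9356689453125, -143.7521209716797), 27.30714988708496) [ 576. -141.   85.] 1074
[ 573.974175   -140.73510718   90.3512071 ]
[ 576.56451834 -141.6040691    91.58596704]
80.1333
```

View pics/w9.png

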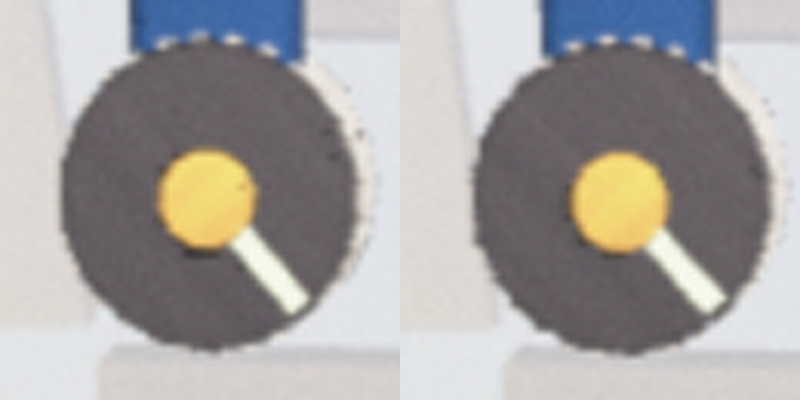

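The mark did not move under the firmer twist (left 40° → right 40°), so the nut is at its stop. On to the ring.

```bash
python3 - <<'E'
from h import *
twist(576.9,-143.7,56,2.0,64,f=80,mstop=1.5,home=[0.2,.2,0,1.8,0,1.14,0])
arm.set_gripper(64); arm.move_straight([576.9,-143.7,200],vel=150)
hover(500,-20,400,0.02);d=snap("wrist","wr10");f=d["frame"]
cv2.imwrite("pics/w10.png",cv2.resize(f[0:330,170:470],(545,600),interpolation=cv2.INTER_CUBIC));print(arm.read_t())
E
```

```text
home [ 515. -166.  295.]
sign -1.0 [ 0.15  0.44 -0.02  1.83  0.01  0.87 -0.07] -0.08881317141844955
grip 50.427053363249186 [-4.8 -1.4  8.4]
0.25 0.02 49.9
0.49 0.05 50.0
0.74 0.05 49.7
0.99 -0.06 50.0
1.24 -0.12 49.9
1.49 0.29 50.6
1.74 1.16 49.8
1.99 0.27 49.9
89.5833
```

View pics/w10.png

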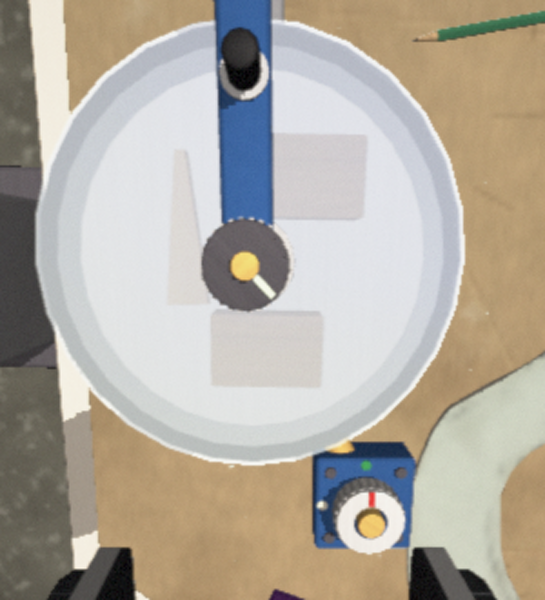

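The red mark at (371,500) now points at the green dot at (366,466), so the ring is locked. The lid is closed and the blanks are inside under it.

```bash
python3 -c "
from bench import arm
arm.pause(.3);print(arm.finish_job())"
```

```text
the job is handed in; nothing more can be done
None
```

The job is handed in at about 90 s of the 210 s limit: the three blanks I found (two blocks, one wedge) are flat in the chamber, the lid is closed, the nut is at its stop and the ring is locked, all confirmed on camera; the result of the judging was not shown.

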